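# Clear the tin display by shape

## Task

Clear the three tins out of the counter display: the two round tins go into the wooden box and the square tin into the steel tray, which stand at its two ends. The stalls are too tight to get fingers round a tin, so press gently on its lid, draw it out onto the runway and slide it along and over the open end so that it drops right inside its container; do not dent the tins by pressing hard. Leave the jam jar in its stall and everything else on the counter where it stands.

Things in the scene. Friction and masses are not known exactly. Their poses are not given: they have to be found in the camera images.
- display: fixed counter display, white body with pale wood walls, 171 (x) x 320 (y) x 65 high; origin at the centre of its underside, yaw varies. Level floor 40 above the counter; walls 8 thick, 25 above that floor (1 above the lids). Four stalls 70 x 70 inside, centred at x 42.5, y -117, -39, 39, 117 in its frame, closed at the back (+x) and sides, open towards -x onto a runway
- runway_left (a point): middle of the runway floor's open end at the display's +y side. The runway is the 85 wide floor strip before the stalls (x -77.5 to 7.5 in the display's frame), with a wall along its front (-x) edge, running the display's full length; at both ends tins can go over the edge and fall into the container below
- runway_right (a point): the same at the other open end of the runway (-y side), 320 from the first
- round_a: first round tin of bare metal, diameter 65, height 24, 85 to 160 g; origin at its very centre (mid-height), z through its lid. Starts lid up in one of the stalls (varies). Its flat lid takes a push of 30 N, dents at 45 N. Slides on the display with friction 0.28 to 0.42; fingertips grip it better, so a push of 10 to 20 N on the lid drags it along
- round_b: second round tin of bare metal, diameter 65, height 24, 85 to 160 g; origin at its very centre (mid-height), z through its lid. Starts lid up in one of the stalls (varies). Its flat lid takes a push of 30 N, dents at 45 N. Slides on the display with friction 0.28 to 0.42; fingertips grip it better, so a push of 10 to 20 N on the lid drags it along
- square: the square tin of bare metal, 64 x 64 x 24 high with square corners; otherwise like the round ones (origin at its centre; starts lid up in a stall, sides parallel to it)
- crate: fixed open brown wooden box for the round tins, 140 (x) x 150 (y) x 33 high outside, walls and floor 6 thick; stands at one end of the display (varies), about 7 from it, parallel to it, rim 7 below the runway floor; origin at the centre of its underside. The second tin may hang between runway and first tin: shove it on from behind
- tray: fixed open bare steel tray for the square tin, same sizes as the wooden box, at the other end of the display; origin at the centre of its underside
- stall_jar: the amber glass jam jar, white cap, diameter 60, height 75, standing in one of the four stalls; origin at the centre of its underside. Must stay there
- honey_jar: amber jar with brass-coloured cap, diameter 54, height 85, on the counter behind the display (bystander); origin under its centre
- caper_jar: green glass jar, diameter 48, height 80, on the counter behind the display (bystander); origin under its centre
- knife: knife with red handle lying on the counter in front of the display (bystander), 230 long along its y, 14 high; origin at the underside, near its middle
- olive_jar: tall green glass jar, black cap, diameter 72, height 120, on the left of the counter (bystander); origin under its centre
- calculator: black desk calculator 145 x 100 x 18 on the right of the counter (bystander); origin under its centre

How it is judged:
By the outcome, as a careful person would: the job done as asked, in the order asked, and still so for the second after the job is handed in, with the robot touching nothing.
It also fails if it takes over 72 s, if anything falls off the work surface, if the arm or the gripper's body presses on something with over 40 N, if the wrist force passes 120 N, or if a joint passes its speed limit or range.

## Robot

A 6-joint arm with a two-finger parallel gripper is mounted at the origin on the work surface. World frame = base frame: x ahead of the robot, y to its left, z up, the work surface at z = 0. Lengths are in m, angles in degrees, forces in N, time in s.
With the tool pointing down it reaches from about 0.2 to 0.875 m from the base axis. Payload 3.4 kg.
Tool frame: the origin (TCP) lies at the very end of the fingers, on their centre line; the grasp point (between the pads) lies 19 mm behind it; z points along the fingers, y is the line along which they close (so a half turn about z gives the same grasp; the last joint's range is limited). The gripper opens to 94 mm and grips with 3 to 60 N. Pads are 16 mm wide; open, the fingers measure 119 mm over their backs; the gripper's body (75 mm by 177 mm) begins 78 mm behind the grasp point.
Start: joints at [-77.693, 15.808, 86.224, -0, 77.962, -6.933], TCP at [0.189, -0.543, 0.205] pointing down, gripper open.
Joint ranges: [-165.64, 165.64], [-43.16, 119.46], [12.63, 154.43], [-67.54, 247.53], [6.08, 155.33], [-154.97, 154.97]. Speed limits (degrees/s): [147.25, 147.25, 180, 180, 180, 180].

## Interface

Orientations are given as [roll, pitch, yaw] about the fixed x, y, z axes, in that order (R = Rz(yaw) Ry(pitch) Rx(roll)).
In Python, from workcell import get_obs, camera, calibration, ctrl gives the robot as it stands.
- The arm moves only by the shell command python3 -m handwheel 'ROWS' [FORCE]. ROWS is text: rows parted by semicolons, each of 7 numbers parted by spaces: the shift along the tool's x, y, z scaled (see below), then the turn, a rotation vector about the tool's x, y, z scaled (see below), then the closure, from -1 (fully open) to 1 (shut). A call has 1 to 8 rows; each row is the pose to reach, as a shift and turn from the pose commanded when the call began, along the tool's axes at that moment; what a row does not reach only later rows make up. The controller multiplies each number of a shift by 0.2 m and each number of a turn by 2 rad. A row lasts 1/8 s, in which the tool goes at most 62.5 mm and 10.7 degrees, less where a joint would pass 70% of its speed; a pose out of reach is approached as far as the arm can. A call with a number of a shift or a turn outside -1 to 1 is refused whole. A call with a gripper value outside its range is refused whole. The fingers move at their own pace and stop on an object; FORCE is the grip in N (left out, the last holds). Time passes only in rows, so rows that repeat a pose let the fingers close. It gives the time, the measured TCP pose, the force, the opening and the grip force at its end, in the units of the state.
- get_obs(): the state, without advancing time (a new reading comes with each control period).
- camera(name): name is "scene" or "top" or "wrist"; returns the picture (480x640x3 uint8, blue, green, red); there is no depth.
- calibration(name): a dict with "camera_matrix" (3x3 intrinsics, pixels), "R" (3x3) and "t" (3): a world point X has camera coordinates R X + t. Camera axes: x right, y down, z forward; pixel columns grow to the right and rows downward; lengths in m; the calibration is good to about 2 mm. The wrist camera is an equidistant fisheye: a pixel r from the principal point sees the ray r / f radians off the axis. A picture is of the moment at which its call begins: read the wrist's pose just before it. calibration takes no time and is no camera call; for the wrist camera it gives the pose at the moment of the call.
- ctrl.job_done(): hands the job in; it is judged then, once.
The state is a dict: "clock": time; "joint_positions": joint angles; "joint_velocities": joint speeds; "effort": joint torques, N m; "tool_pos": TCP position; "tcp_rot": TCP orientation; "wrist_force": force on the tool from outside, world axes, zero at the start; "ft_torque": the same for the moment, N m; "width": finger opening in m; "grasp_force": force on a finger pad.
Only numpy, scipy, OpenCV 4.12 (cv2) and the standard library are available. Lean on these libraries where they do the work, as an engineer would, in place of code of your own. Each camera call takes 0.05 s, during which the arm holds its last target. There are 200 camera calls.

## Working session

There is one attempt and no reset: what is moved stays moved. The work goes in short steps, Python scripts to look and compute and a shell command to move; the robot and the scene stay as the last step left them, time stands still between calls to the robot, and variables do not carry over. Pictures are saved under pics/ and viewed, at most 10 in all, crops included, and the job is handed in when it is done.

```bash
ls; mkdir -p pics; python3 - <<'E'
from workcell import get_obs,camera,calibration
import cv2,numpy as np
o=get_obs();print({k:o[k] for k in('clock','tool_pos','tcp_rot','wrist_force','width')})
for n in('top','scene'):
    cv2.imwrite(f'pics/{n}0.png',camera(n));c=calibration(n);print(n,c)
E
```

```text
pics
{'clock': 0.0, 'tool_pos': array([ 0.18934801, -0.54234781,  0.20461969]), 'tcp_rot': array([-1.79898414e+02, -1.14951117e-02,  1.92399772e+01]), 'wrist_force': array([ 0.08938925,  0.70457566, -0.28299982]), 'width': 0.09420638917921062}
top {'camera_matrix': array([[565.89461627,   0.        , 308.89782   ],
       [  0.        , 565.89461627, 240.39148901],
       [  0.        ,   0.        ,   1.        ]]), 'R': array([[ 0.02347804, -0.99954889, -0.01872951],
       [-0.98759143, -0.02027911, -0.15573028],
       [ 0.15528021,  0.02215334, -0.98762204]]), 't': array([0.00409896, 0.57935136, 1.34415286])}
scene {'camera_matrix': array([[565.66601978,   0.        , 321.97337922],
       [  0.        , 565.66601978, 240.23253036],
       [  0.        ,   0.        ,   1.        ]]), 'R': array([[ 0.69216134,  0.72174156,  0.00134065],
       [ 0.48225397, -0.46110544, -0.74485763],
       [-0.53697653,  0.51620819, -0.66722209]]), 't': array([-0.37443768, -0.21012999,  1.95760599])}
```

View pics/top0.png

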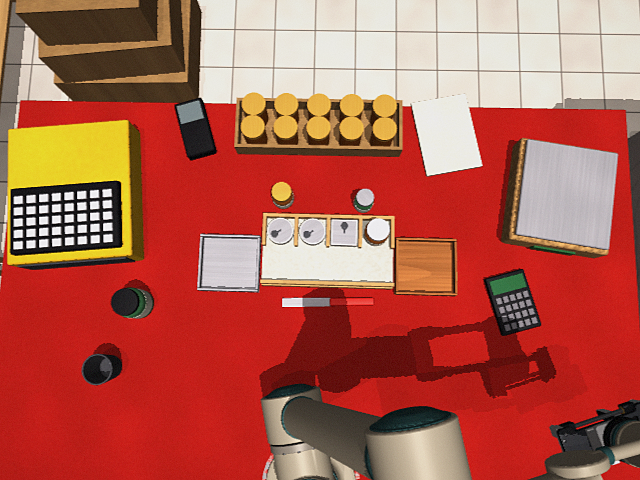

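View pics/scene0.png

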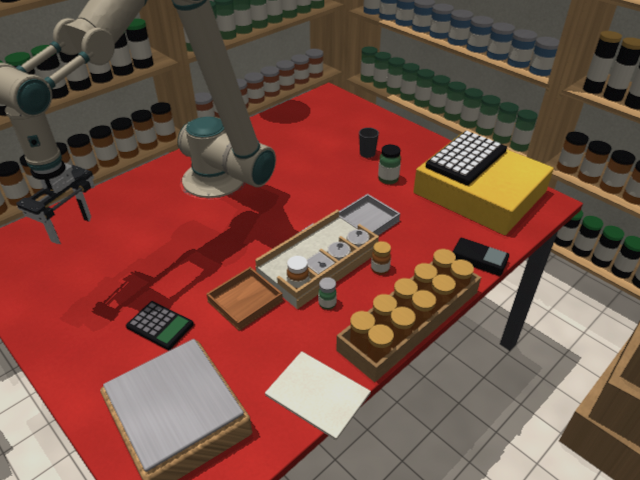

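The top view has +x up and +y to the left. From left to right it shows the steel tray (229,263), two round tins (280,231) and (313,231), the square tin (345,231), the jam jar (377,231) and the wooden box (426,266). So the round tins go right (-y) and the square one goes left (+y). The scene view agrees. Next I'll measure.

```bash
cat > h.py <<'E'
import numpy as np,cv2
from workcell import get_obs,camera,calibration
def ray(n,uv,z):
    c=calibration(n);d=np.linalg.inv(c['camera_matrix'])@[uv[0],uv[1],1.]
    C=-c['R'].T@c['t'];d=c['R'].T@d
    return C+d*(z-C[2])/d[2]
def pix(n,X):
    c=calibration(n);p=c['camera_matrix']@(c['R']@np.asarray(X)+c['t']);return p[:2]/p[2]
E
python3 - <<'E'
from h import *
im=cv2.imread('pics/top0.png')
cv2.imwrite('pics/crop0.png',cv2.resize(im[195:310,190:465],None,fx=2.9,fy=2.9,interpolation=cv2.INTER_CUBIC)[:, :800])
hsv=cv2.cvtColor(im,cv2.COLOR_BGR2HSV)
# wall-top wood: moderate saturation tan ; grey lids: low saturation, mid value
for nm,m in (('wood',cv2.inRange(hsv,(12,50,150),(28,160,255))),('grey',cv2.inRange(hsv,(0,0,120),(180,25,222)))):
    m[:200]=0;m[300:]=0;m[:,:190]=0;m[:,465:]=0
    cs,_=cv2.findContours(m,cv2.RETR_EXTERNAL,cv2.CHAIN_APPROX_NONE)
    for c in cs:
        if cv2.contourArea(c)>60:
            r=cv2.minAreaRect(c);print(nm,cv2.contourArea(c),np.round(r[0],1),np.round(r[1],1),round(r[2],1),ray('top',r[0],.064).round(4))
for p in((281,231),(345,232),(378,231),(320,255),(265,225),(320,284),(425,265),(228,262)):print(p,hsv[p[1],p[0]])
g=cv2.GaussianBlur(cv2.cvtColor(im,cv2.COLOR_BGR2GRAY),(0,0),.8)[200:260,255:400]
print(cv2.HoughCircles(cv2.resize(g,None,fx=4,fy=4),cv2.HOUGH_GRADIENT,1,60,param1=100,param2=15,minRadius=45,maxRadius=65)/4+[255,200,0])
E
```

```text
wood 619.5 [326.5 283.5] [133.1   6. ] 1.5 [ 0.4728 -0.0281  0.064 ]
wood 672.5 [328.1 230.6] [132.4  32.8] 1.4 [ 0.6012 -0.0297  0.064 ]
grey 2653.5 [228.2 263.3] [61.1 54.1] 1.5 [0.5162 0.2099 0.064 ]
grey 468.0 [344. 232.] [22. 22.] 90.0 [ 0.5985 -0.0682  0.064 ]
grey 428.0 [312. 232.] [26. 26.] 90.0 [0.597  0.0094 0.064 ]
grey 391.5 [279.5 228.5] [24. 24.] 45.0 [0.604  0.0886 0.064 ]
(281, 231) [146   9 205]
(345, 232) [150   7 187]
(378, 231) [135   2 239]
(320, 255) [ 30   5 236]
(265, 225) [ 16 142 221]
(320, 284) [ 15 145 158]
(425, 265) [ 12 179 189]
(228, 262) [162   6 216]
[[[312.375      230.875       12.97500038]
  [280.375      229.625       15.27499962]
  [376.875      232.625       13.875     ]
  [354.625      232.375       14.72500038]
  [336.375      231.125       14.05000019]]]
```

View pics/crop0.png

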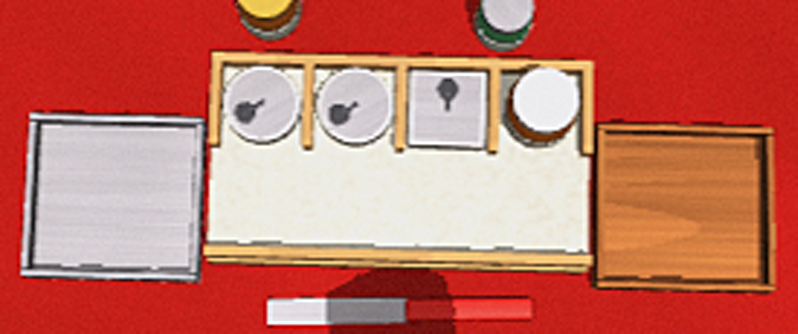

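The crop shows the display with its back edge from about (263,214) to (394,216). The lids are at (280,231), (312,231) and (344,232), and the jar is in the right-hand stall. Next come the frame and the tool offsets.

```bash
python3 - <<'E'
from h import *
from scipy.spatial.transform import Rotation as Rn
im=cv2.imread('pics/top0.png');hsv=cv2.cvtColor(im,cv2.COLOR_BGR2HSV)
m=cv2.inRange(hsv,(12,50,150),(28,160,255));m[:200]=0;m[260:]=0;m[:,:255]=0;m[:,400:]=0
cs,_=cv2.findContours(m,cv2.RETR_EXTERNAL,cv2.CHAIN_APPROX_NONE);c=max(cs,key=cv2.contourArea)
b=cv2.boxPoints(cv2.minAreaRect(c))
W=np.array([ray('top',p,.065) for p in b]);print(b.round(1),W.round(4))
o=W[:,:2].mean(0)
s=W[np.argsort(W[:,1])];d=(s[2:].mean(0)-s[:2].mean(0))[:2];print('len',np.linalg.norm(d))
# yaw from back edge line of columns too
top=[(u,np.where(m[205:225,u])[0][0]+205) for u in range(268,390) if m[205:225,u].any()]
P=np.array([ray('top',p,.065)[:2] for p in top]);k=np.polyfit(P[:,1],P[:,0],1);print('yaw edge',np.degrees(np.arctan(-k[0])))
yaw=np.arctan2(-d[0],d[1]);print('yaw rect',np.degrees(yaw))
ex=np.array([np.cos(yaw),np.sin(yaw)]);ey=np.array([-ex[1],ex[0]])
O=o-ex*.0465;print('origin',O)
np.save('frame.npy',[*O,yaw])
for y in(.117,.039,-.039,-.117):
    w=O+ex*.0425+ey*y;print(y,w.round(4),pix('top',[*w,.064]).round(1))
for x,y in((-.035,.16),(-.035,-.16)):w=O+ex*x+ey*y;print('end',w,pix('top',[*w,.04]).round(1))
ob=get_obs();R=Rn.from_euler('xyz',ob['tcp_rot'],degrees=True)
T=Rn.from_euler('xyz',[180,0,np.degrees(yaw)],degrees=True)
print('turn/2rad',(R.inv()*T).as_rotvec()/2)
g=O+ex*.0425+ey*.039;print('shift/0.2 to above stall .039 z .12',R.inv().apply(np.array([*g,.12])-ob['tool_pos'])/.2)
E
```

```text
[[261.6 245.5]
 [262.3 212.6]
 [394.7 215.8]
 [393.9 248.6]] [[ 0.5613  0.1307  0.065 ]
 [ 0.6424  0.1318  0.065 ]
 [ 0.6409 -0.1907  0.065 ]
 [ 0.5602 -0.1888  0.065 ]]
len 0.32102904041390057
yaw edge -0.4851619164365484
yaw rect -0.22829917604428368
origin [ 0.55467108 -0.02908345]
0.117 [0.5976 0.0877] [279.8 231.1]
0.039 [0.5973 0.0097] [311.9 231.9]
-0.039 [ 0.597  -0.0683] [344.  232.6]
-0.117 [ 0.5967 -0.1463] [376.2 233.4]
end [0.52030889 0.13105474] [261.8 263.5]
end [ 0.51903383 -0.18894272] [392.6 266.8]
turn/2rad [-8.14392722e-04  2.29390394e-05  1.69871405e-01]
shift/0.2 to above stall .039 z .12 [ 2.8354356  -1.9337818   0.42724403]
```

```bash
python3 -m handwheel '0.9 -0.62 0 0 0 0.171 1; 0.9 -0.62 0 0 0 0.171 1; 0.9 -0.62 0 0 0 0.171 1; 0.9 -0.62 0 0 0 0.171 1' 10
cat > go.py <<'E'
# usage: go.py x y z (display frame) -> shift in tool axes / 0.2, and turn to the aligned pose
import sys;from h import *
from scipy.spatial.transform import Rotation as Rn
O=np.array([.5555,-.029]);yaw=np.radians(-.35)
ex=np.array([np.cos(yaw),np.sin(yaw)]);ey=np.array([-ex[1],ex[0]])
if __name__=='__main__':
    ob=get_obs();R=Rn.from_euler('xyz',ob['tcp_rot'],degrees=True);p=ob['tool_pos']
    q=p[:2]-O;print('clock',ob['clock'],'disp frame',np.round([q@ex,q@ey,p[2]],4),'F',ob['wrist_force'].round(2),'rpy',ob['tcp_rot'].round(2))
    a=list(map(float,sys.argv[1:]))
    for i in range(0,len(a),3):
        x,y,z=a[i:i+3];print('shift',(R.inv().apply([*(O+ex*x+ey*y-p[:2]),z-p[2]])/.2).round(3),'turn',((R.inv()*Rn.from_euler('xyz',[180,0,-.35],degrees=True)).as_rotvec()/2).round(4))
E
python3 go.py .0425 .039 .1
```

```text
clock: 0.6
tool_pos: [0.3195, -0.3636, 0.2052]
tcp_rot: [-179.9, 0.0, -0.2]
wrist_force: [-0.0, -0.5, -0.1]
width: 0.0575
grasp_force: 0.0
clock 0.6 disp frame [-0.2339 -0.336   0.2052] F [-0.03 -0.46 -0.12] rpy [-179.93    0.     -0.24]
shift [ 1.386 -1.872  0.529] turn [-0.0007  0.      0.001 ]
```

```bash
python3 -m handwheel '0.7 -0.95 0 -0.0007 0 0 1; 0.7 -0.95 0 -0.0007 0 0 1; 0.7 -0.95 0 -0.0007 0 0 1; 0.7 -0.95 0 -0.0007 0 0 1; 0.7 -0.95 0 -0.0007 0 0 1' >/dev/null
python3 -m handwheel '0.69 -0.92 0 0 0 0 1; 0.69 -0.92 0 0 0 0 1; 0.69 -0.92 0.4 0 0 0 1; 0.69 -0.92 0.55 0 0 0 1; 0.69 -0.92 0.6 0 0 0 1; 0.69 -0.92 0.6 0 0 0 1'
python3 go.py .0425 .039 .07
python3 - <<'E'
from h import *
cv2.imwrite('pics/w1.png',camera('wrist'))
E
```

```text
clock: 1.98
tool_pos: [0.5967, 0.0052, 0.0821]
tcp_rot: [179.9, 0.4, -0.3]
wrist_force: [-0.3, -0.1, 0.4]
width: 0.0006
grasp_force: 0.0
clock 1.975 disp frame [0.0409 0.0344 0.0821] F [-0.31 -0.12  0.45] rpy [179.92   0.41  -0.31]
shift [ 0.008 -0.023  0.06 ] turn [0.0007 0.0036 0.0003]
```

View pics/w1.png

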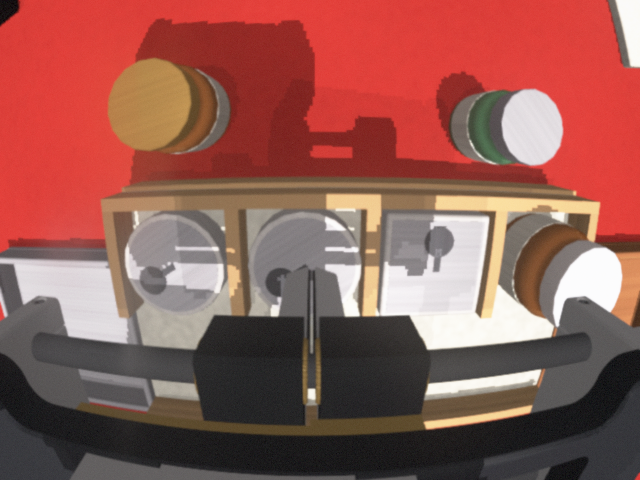

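The wrist view shows the closed fingers at (310,275) over the second round tin, with the lid centred at about (305,260) and the jar on the far right. I'll descend gently.

```bash
python3 -m handwheel '0.008 -0.023 0.05 0 0.003 0 1; 0.008 -0.023 0.06 0 0.003 0 1; 0.008 -0.023 0.07 0 0.003 0 1; 0.008 -0.023 0.08 0 0.003 0 1; 0.008 -0.023 0.085 0 0.003 0 1; 0.008 -0.023 0.085 0 0.003 0 1'; python3 go.py .0425 .039 .064
```

```text
clock: 2.78
tool_pos: [0.6005, 0.0101, 0.0682]
tcp_rot: [179.9, -0.3, -0.4]
wrist_force: [0.7, 0.2, 0.1]
width: 0.0006
grasp_force: 0.0
clock 2.775 disp frame [0.0448 0.0394 0.0682] F [0.66 0.23 0.13] rpy [179.91  -0.34  -0.35]
shift [-0.011  0.002  0.021] turn [ 0.0008 -0.003  -0.    ]
```

```bash
python3 -m handwheel '-0.01 0 0.01 0 -0.003 0 1; -0.01 0 0.02 0 -0.003 0 1; -0.01 0 0.025 0 -0.003 0 1; -0.01 0 0.025 0 -0.003 0 1; -0.01 0 0.025 0 -0.003 0 1'|grep -E "pos|force"; python3 -m handwheel '0 0 0.005 0 0 0 1; 0 0 0.005 0 0 0 1; 0 0 0.005 0 0 0 1'|grep -E "pos|force"; python3 go.py .0425 .039 .064
```

```text
tool_pos: [0.5985, 0.0102, 0.0642]
wrist_force: [-2.6, -0.5, 7.4]
grasp_force: 3.3
tool_pos: [0.5985, 0.0102, 0.0643]
wrist_force: [-2.6, 0.1, 12.3]
grasp_force: 5.8
clock 3.775 disp frame [0.0428 0.0395 0.0643] F [-2.6   0.07 12.32] rpy [ 1.799e+02 -5.000e-02 -3.400e-01]
shift [-0.002  0.002  0.001] turn [ 0.0008 -0.0005  0.0001]
```

```bash
python3 -m handwheel '-0.01 0 0.003 0 0 0 1; -0.04 0 0.003 0 0 0 1; -0.09 0 0.003 0 0 0 1; -0.15 0 0.003 0 0 0 1; -0.21 0 0.003 0 0 0 1; -0.27 0 0.003 0 0 0 1; -0.33 0 0.003 0 0 0 1; -0.385 0 0.003 0 0 0 1'|grep -E "pos|wrist_force"; python3 -m handwheel '0 0 0 0 0 0 1'; python3 go.py -.035 .039 .064
cat > det.py <<'E'
import sys;from go import *
im=camera('top');cv2.imwrite(f'pics/{sys.argv[1]}.png',im)
u,v=pix('top',[*O,.05]).astype(int)
cv2.imwrite(f'pics/{sys.argv[1]}c.png',cv2.resize(im[v-70:v+45,u-140:u+140],None,fx=2.8,fy=2.8,interpolation=cv2.INTER_CUBIC))
E
python3 det.py t2
```

```text
tool_pos: [0.5263, 0.0101, 0.0642]
wrist_force: [4.1, -0.4, 8.6]
clock: 4.9
tool_pos: [0.5246, 0.0102, 0.0642]
tcp_rot: [179.9, -0.5, -0.4]
wrist_force: [0.9, -0.2, 11.0]
width: 0.0007
grasp_force: 5.7
clock 4.9 disp frame [-0.0311  0.0391  0.0642] F [ 0.92 -0.2  11.  ] rpy [179.87  -0.45  -0.35]
shift [-0.019  0.     0.001] turn [ 0.0012 -0.004  -0.    ]
```

View pics/t2c.png

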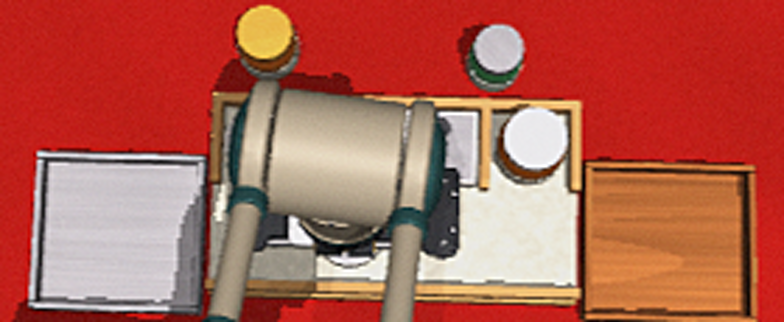

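The tin is out on the runway; its front rim shows at about (350,262) in the crop, under the wrist. I'll slide it right.

```bash
python3 -m handwheel '-0.005 0.01 0.004 0 0 0 1; -0.01 0.04 0.004 0 0 0 1; -0.01 0.09 0.004 0 0 0 1; -0.01 0.16 0.004 0 0 0 1; -0.01 0.23 0.004 0 0 0 1; -0.01 0.3 0.004 0 0 0 1; -0.01 0.37 0.004 0 0 0 1; -0.01 0.44 0.004 0 0 0 1'|grep -E "pos|wrist_force"; python3 go.py -.035 -.13 .064
```

```text
tool_pos: [0.5221, -0.0759, 0.0642]
wrist_force: [-0.8, 6.7, 16.9]
clock 5.95 disp frame [-0.0331 -0.0471  0.0642] F [-0.77  6.68 16.94] rpy [-179.91   -0.43   -0.45]
shift [-0.009  0.414  0.   ] turn [-0.0008 -0.0037 -0.0009]
```

```bash
python3 -m handwheel '0 0.06 -0.001 0 0 0 1; 0 0.13 -0.001 0 0 0 1; 0 0.2 -0.001 0 0 0 1; 0 0.27 -0.001 0 0 0 1; 0 0.34 -0.001 0 0 0 1; 0 0.39 -0.001 0 0 0 1; 0 0.39 -0.001 0 0 0 1'|grep -E "pos|wrist_force"; python3 -m handwheel '0 0 -0.05 0 0 0 1; 0 -0.1 -0.1 0 0 0 1; 0 -0.3 -0.1 0 0 0 1; 0 -0.6 -0.1 0 0 0 1; 0 -0.6 -0.1 0 0 0 1'; python3 go.py -.035 -.055 .05; python3 det.py t3
```

```text
tool_pos: [0.5211, -0.1555, 0.0642]
wrist_force: [0.1, 3.2, 15.5]
clock: 7.45
tool_pos: [0.5179, -0.0307, 0.0811]
tcp_rot: [-180.0, 0.1, -0.0]
wrist_force: [-0.2, -0.7, 0.1]
width: 0.0003
grasp_force: 0.0
clock 7.45 disp frame [-0.0376 -0.0019  0.0811] F [-0.21 -0.65  0.13] rpy [-1.7999e+02  9.0000e-02 -4.0000e-02]
shift [0.012 0.265 0.155] turn [-0.0001  0.0008  0.0027]
```

View pics/t3c.png

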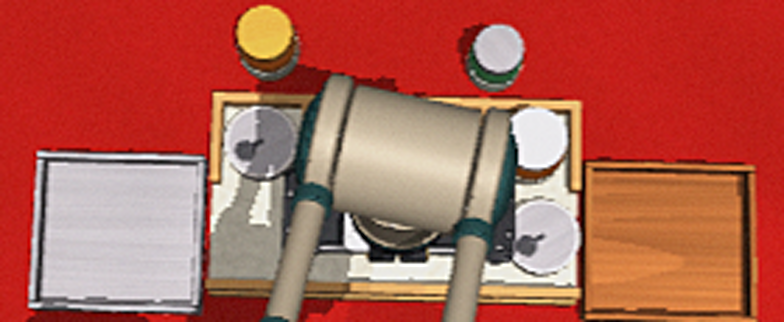

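The top crop shows the tin standing on the runway at the right end (545,235), up to the edge. The other lids are still in place. I'll lower the fingers behind it and shove.

```bash
python3 - <<'E'
from go import *
u,v=pix('top',[*O,.05]).astype(int)
p=ray('top',(u-140+545/2.8,v-70+235/2.8),.064)[:2]-O;print(p@ex,p@ey)
E
python3 -m handwheel '0.01 0.18 0 0 0 0 1; 0.01 0.26 0 0 0 0.002 1; 0.01 0.26 0.1 0 0 0.002 1; 0.01 0.26 0.15 0 0 0.002 1; 0.01 0.26 0.15 0 0 0.002 1;0.01 0.26 0.15 0 0 0.002 1'|grep -E "pos|force"; python3 go.py -.035 -.165 .05
```

```text
-0.03210339815889408 -0.13074180639912875
tool_pos: [0.5212, -0.0875, 0.0515]
wrist_force: [0.0, 0.6, -0.7]
grasp_force: 0.0
clock 8.25 disp frame [-0.0339 -0.0587  0.0515] F [ 0.01  0.58 -0.66] rpy [ 1.7991e+02 -3.0000e-02 -5.9000e-01]
shift [-0.003  0.532  0.008] turn [ 0.0008 -0.0003 -0.0021]
```

```bash
python3 -m handwheel '0.005 0.08 0.005 0 0 -0.002 1; 0.005 0.16 0.005 0 0 -0.002 1; 0.005 0.25 0.005 0 0 -0.002 1; 0.005 0.35 0.005 0 0 -0.002 1; 0.005 0.47 0.005 0 0 -0.002 1; 0.005 0.57 0.005 0 0 -0.002 1; 0.005 0.57 0.005 0 0 -0.002 1'; python3 -m handwheel '0 -0.05 -0.1 0 0 0 1; 0 -0.2 -0.3 0 0 0 1; 0 -0.6 -0.3 0 0 0 1; 0 -1 -0.3 0 0 0 1;0 -1 -0.3 0 0 0 1'; python3 go.py .0425 .117 .07;  python3 det.py t4
```

```text
clock: 9.12
tool_pos: [0.5209, -0.2034, 0.0502]
tcp_rot: [179.9, -0.0, -0.5]
wrist_force: [0.4, -0.0, -0.8]
width: 0.0005
grasp_force: 0.0
clock: 9.75
tool_pos: [0.521, 0.0019, 0.1101]
tcp_rot: [180.0, 0.0, -0.2]
wrist_force: [1.0, -0.7, 0.4]
width: 0.0003
grasp_force: 0.0
clock 9.75 disp frame [-0.0347  0.0306  0.1101] F [ 1.04 -0.71  0.36] rpy [ 1.7997e+02  3.0000e-02 -2.3000e-01]
shift [ 0.387 -0.431  0.2  ] turn [0.0003 0.0002 0.0011]
```

View pics/t4c.png

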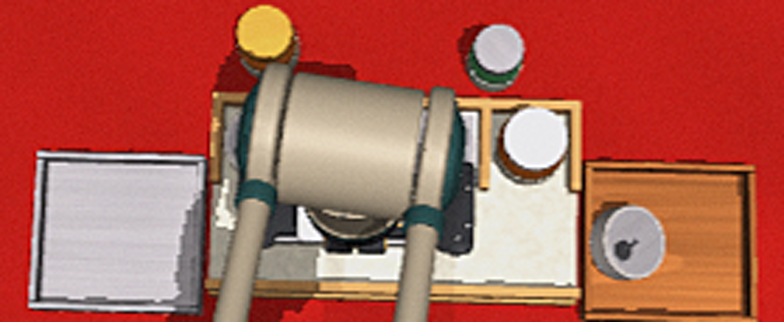

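The first tin dropped into the box, with its lid at crop (633,242), but it looks narrow, so it may be leaning. I'll check it with the scene camera.

```bash
python3 -m handwheel '0.2 -0.22 0 0 0 0 1; 0.38 -0.43 0 0 0 0 1; 0.38 -0.43 0.1 0 0 0 1; 0.38 -0.43 0.19 0 0 0 1;0.38 -0.43 0.19 0 0 0 1'|grep pos; python3 - <<'E'
from h import *
a=camera('top');b=camera('scene')
A=a[225:310,385:470];B=b[255:340,195:300]
f=lambda i:cv2.resize(i,(390,390),interpolation=cv2.INTER_CUBIC)
cv2.imwrite('pics/c5.png',np.hstack([f(A),f(B)]))
E
python3 go.py .0425 .117 .064
```

```text
tool_pos: [0.5969, 0.0843, 0.0703]
clock 10.525 disp frame [0.0424 0.1133 0.0722] F [0.18 0.25 0.99] rpy [179.92  -0.    -0.35]
shift [ 0.001 -0.018  0.041] turn [ 0.0007 -0.     -0.    ]
```

View pics/c5.png

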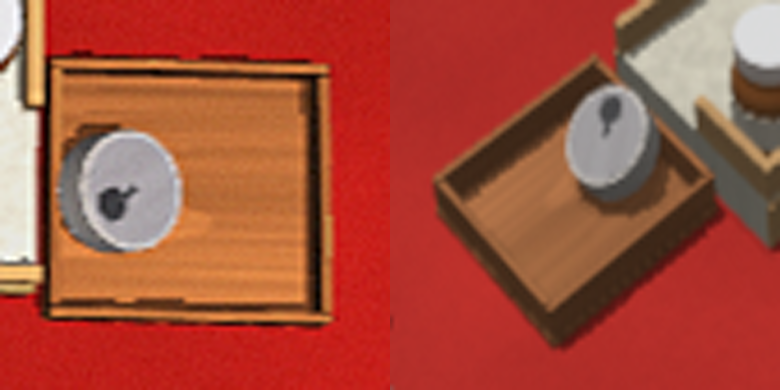

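Both views show tin 1 propped up against the near wall of the box: the lid is at about (131,190) in the left half, tilted, with its trailing edge on the rim. I'll press its lid and draw it further in, which also makes room for the second tin.

```bash
python3 - <<'E'
from go import *
s=85/390
for nm,p,z in(('lid',(131,190),.045),('left',(80,190),.055),('right',(182,190),.035),('box',(190,190),.033),('boxinL',(62,190),.033),('boxR',(328,190),.033),('boxTop',(190,62),.033),('boxBot',(190,312),.033)):
    q=ray('top',(385+p[0]*s,225+p[1]*s),z)[:2]-O;print(nm,round(q@ex,4),round(q@ey,4))
E
python3 -m handwheel '0 0 -0.25 0 0 0 1; 0 0 -0.4 0 0 0 1; -0.2 0.5 -0.4 0 0 0 1;-0.37 1 -0.4 0 0 0 1;-0.37 1 -0.4 0 0 0 1;-0.37 1 -0.4 0 0 0 1;-0.37 1 -0.4 0 0 0 1'|grep pos;python3 go.py -.035 -.205 .075
```

```text
lid -0.0338 -0.2102
left -0.0357 -0.1818
right -0.0319 -0.2389
box -0.0316 -0.2435
boxinL -0.0334 -0.1754
boxR -0.0295 -0.3168
boxTop 0.0377 -0.2437
boxBot -0.0966 -0.2434
tool_pos: [0.5231, -0.1172, 0.1534]
clock 11.4 disp frame [-0.0318 -0.0884  0.1534] F [ 0.04  0.45 -0.63] rpy [ 1.7987e+02 -1.2000e-01 -5.7000e-01]
shift [-0.014  0.582  0.393] turn [ 0.0011 -0.001  -0.0019]
```

```bash
python3 -m handwheel '-0.01 0.3 0 0 0 -0.002 1; -0.01 0.58 0 0 0 -0.002 1; -0.01 0.58 0.2 0 0 -0.002 1; -0.01 0.58 0.4 0 0 -0.002 1; -0.01 0.58 0.44 0 0 -0.002 1; -0.01 0.58 0.45 0 0 -0.002 1; -0.01 0.58 0.45 0 0 -0.002 1'|grep -E "pos|wrist";python3 -m handwheel '0 0 0.01 0 0 0 1; 0 0 0.02 0 0 0 1; 0 0 0.03 0 0 0 1;0 0 0.03 0 0 0 1'|grep -E "pos|wrist"; python3 go.py -.035 -.205 .05
```

```text
tool_pos: [0.522, -0.2316, 0.0639]
wrist_force: [0.1, 0.2, 0.9]
tool_pos: [0.5204, -0.2314, 0.0562]
wrist_force: [0.7, -0.8, -1.0]
clock 12.775 disp frame [-0.0339 -0.2026  0.0562] F [ 0.69 -0.82 -1.04] rpy [ 1.7993e+02  2.0000e-02 -1.3000e-01]
shift [-0.006  0.012  0.031] turn [0.0006 0.0002 0.0019]
```

```bash
python3 -m handwheel '0 0 0.01 0 0 0 1; 0 0 0.015 0 0 0 1; 0 0 0.02 0 0 0 1;0 0 0.02 0 0 0 1'|grep -E "pos|wrist"; python3 -m handwheel '0 0.01 0.01 0 0 0 1; 0 0.02 0.015 0 0 0 1; 0 0.03 0.02 0 0 0 1;0 0.03 0.02 0 0 0 1'|grep -E "pos|wrist"
```

```text
tool_pos: [0.5205, -0.2314, 0.0522]
wrist_force: [0.5, -0.1, 0.5]
tool_pos: [0.5205, -0.2376, 0.0482]
wrist_force: [-0.5, 0.5, 0.3]
```

```bash
python3 -m handwheel '0 0 0.01 0 0 0 1; 0 0 0.015 0 0 0 1; 0 0 0.02 0 0 0 1;0 0 0.02 0 0 0 1'|grep -E "pos|wrist"; python3 -m handwheel '0 0 0.01 0 0 0 1; 0 0 0.015 0 0 0 1; 0 0 0.02 0 0 0 1;0 0 0.02 0 0 0 1'|grep -E "pos|wrist"
```

```text
tool_pos: [0.5206, -0.2374, 0.0443]
wrist_force: [-0.2, 0.3, 0.3]
tool_pos: [0.5216, -0.2384, 0.0431]
wrist_force: [-3.3, 0.9, 14.7]
```

```bash
python3 -m handwheel '0 0.03 0 0 0 0 1; 0 0.06 0.003 0 0 0 1; 0 0.09 0.006 0 0 0 1;0 0.12 0.01 0 0 0 1;0 0.15 0.015 0 0 0 1;0 0.17 0.02 0 0 0 1;0 0.17 0.02 0 0 0 1'|grep -E "pos|wrist";python3 -m handwheel '0 0 0.01 0 0 0 1; 0 0 0.015 0 0 0 1; 0 0 0.02 0 0 0 1;0 0 0.02 0 0 0 1'|grep -E "pos|wrist"
```

```text
tool_pos: [0.5204, -0.2717, 0.0362]
wrist_force: [0.0, 0.6, -0.4]
tool_pos: [0.5205, -0.2713, 0.0323]
wrist_force: [0.6, -0.4, 0.7]
```

```bash
python3 -m handwheel '0 0 0.01 0 0 0 1; 0 0 0.02 0 0 0 1; 0 0 0.02 0 0 0 1'|grep -E "pos|wrist"; python3 -m handwheel '0 0 0.005 0 0 0 1; 0 0 0.005 0 0 0 1'|grep -E "pos|wrist"
```

```text
tool_pos: [0.5203, -0.2713, 0.0281]
wrist_force: [-0.4, 0.2, -0.2]
tool_pos: [0.5206, -0.2715, 0.0274]
wrist_force: [0.5, -0.6, -0.4]
```

```bash
python3 -m handwheel '0 0 -0.3 0 0 0 1; 0 0 -0.5 0 0 0 1; 0.2 -0.5 -0.5 0 0 0 1; 0.3 -1 -0.5 0 0 0 1; 0.3 -1 -0.5 0 0 0 1; 0.3 -1 -0.5 0 0 0 1'|grep -E "pos"
cat > tin.py <<'E'
from go import *
def D(P):q=P[:2]-O;return np.round([q@ex,q@ey],4)
for n in('top','scene'):
    im=camera(n);hsv=cv2.cvtColor(im,cv2.COLOR_BGR2HSV)
    poly=np.array([pix(n,[*(O+ex*(-.0305+a)+ey*(-.242+b)),z]) for a,b,z in((.07,.075,.033),(.07,-.075,.033),(-.07,-.075,.033),(-.07,.075,.033))],np.int32)
    k=np.zeros(im.shape[:2],np.uint8);cv2.fillPoly(k,[poly],255)
    for vmin in(60,150):
        m=cv2.inRange(hsv,(0,0,vmin),(180,70,255))&k
        cs,_=cv2.findContours(m,cv2.RETR_EXTERNAL,cv2.CHAIN_APPROX_NONE);
        for c in cs:
            if cv2.contourArea(c)<80:continue
            e=cv2.fitEllipse(c);x,y,w,h=cv2.boundingRect(c)
            print(n,vmin,'area',cv2.contourArea(c),'ell',np.round(e[0],1),np.round(e[1],1),round(e[2]),'bb',x,y,w,h,'ctr@.03',D(ray(n,e[0],.03)))
print('y range if flat lid z.03: 65 mm =',np.linalg.norm(pix('top',[.52,-.23,.03])-pix('top',[.52,-.295,.03])).round(1),'px')
E
python3 tin.py; python3 go.py .0425 .117 .1
```

```text
tool_pos: [0.5812, -0.0683, 0.1272]
top 60 area 537.0 ell [410.7 266.4] [26.  26.4] 101 bb 398 253 27 27 ctr@.03 [-0.0322 -0.2056]
top 150 area 419.0 ell [413. 266.] [21.3 25.2] 169 bb 402 253 23 27 ctr@.03 [-0.0311 -0.2113]
scene 60 area 461.5 ell [254.4 285.5] [24.1 24.7] 41 bb 242 273 26 26 ctr@.03 [-0.038  -0.2027]
scene 150 area 326.5 ell [252.6 284. ] [18.  23.2] 49 bb 242 274 22 21 ctr@.03 [-0.0456 -0.2028]
y range if flat lid z.03: 65 mm = 26.6 px
clock 17.625 disp frame [ 0.026  -0.0405  0.1271] F [ 0.1  -0.35 -1.26] rpy [ 1.7991e+02 -0.0000e+00  7.0000e-02]
shift [ 0.088 -0.787  0.134] turn [ 0.0007 -0.      0.0036]
```

The tin didn't move: its lid centre is still at (413,266), tilted about 20° and wedged against the near wall, and the finger slid off its low side. Pressing the high trailing edge straight down should free it.

```bash
python3 go.py -.033 -.190 .06; python3 -m handwheel '-0.15 0.4 0 0 0 0.003 1; -0.295 0.75 0 0 0 0.003 1; -0.295 0.75 0 0 0 0.003 1; -0.295 0.75 0.2 0 0 0.003 1; -0.295 0.75 0.32 0 0 0.003 1;-0.295 0.75 0.32 0 0 0.003 1;-0.295 0.75 0.32 0 0 0.003 1'|grep -E "pos|wrist"; python3 go.py -.033 -.190 .051
```

```text
clock 17.625 disp frame [ 0.026  -0.0405  0.1271] F [ 0.1  -0.35 -1.26] rpy [ 1.7991e+02 -0.0000e+00  7.0000e-02]
shift [-0.3    0.745  0.337] turn [ 0.0007 -0.      0.0036]
tool_pos: [0.5219, -0.2228, 0.0642]
wrist_force: [0.7, 0.1, 0.6]
clock 18.5 disp frame [-0.0324 -0.194   0.0642] F [0.7  0.11 0.64] rpy [ 1.7985e+02 -6.0000e-02 -5.3000e-01]
shift [-0.003 -0.02   0.066] turn [ 0.0013 -0.0006 -0.0016]
```

```bash
python3 -m handwheel '0 -0.02 0.02 0 0 0 1; 0 -0.02 0.04 0 0 0 1; 0 -0.02 0.05 0 0 0 1; 0 -0.02 0.06 0 0 0 1; 0 -0.02 0.06 0 0 0 1'|grep -E "pos|wrist";  python3 -m handwheel '0 0 0.01 0 0 0 1; 0 0 0.015 0 0 0 1;0 0 0.015 0 0 0 1'|grep -E "pos|wrist"; python3 -m handwheel '0 0 0.01 0 0 0 1; 0 0 0.015 0 0 0 1;0 0 0.015 0 0 0 1'|grep -E "pos|wrist"
```

```text
tool_pos: [0.5228, -0.2181, 0.0532]
wrist_force: [-1.0, -0.0, 8.9]
tool_pos: [0.5214, -0.2171, 0.0481]
wrist_force: [1.0, 0.1, 0.2]
tool_pos: [0.5214, -0.2173, 0.0449]
wrist_force: [-0.1, 0.1, -0.0]
```

The tin gave way under 9 N. I'll follow it down.

```bash
python3 -m handwheel '0 0 0.02 0 0 0 1; 0 0 0.04 0 0 0 1;0 0 0.055 0 0 0 1;0 0 0.055 0 0 0 1'|grep -E "pos|wrist"; python3 -m handwheel '0 0 0.01 0 0 0 1; 0 0 0.015 0 0 0 1;0 0 0.015 0 0 0 1'|grep -E "pos|wrist"
```

```text
tool_pos: [0.5214, -0.2173, 0.034]
wrist_force: [1.3, -0.5, -0.4]
tool_pos: [0.5216, -0.2174, 0.0313]
wrist_force: [0.5, 0.4, -1.1]
```

```bash
python3 -m handwheel '0 0 0.01 0 0 0 1; 0 0 0.015 0 0 0 1;0 0 0.018 0 0 0 1;0 0 0.018 0 0 0 1'|grep -E "pos|wrist"; python3 tin.py
```

```text
tool_pos: [0.5219, -0.2176, 0.0302]
wrist_force: [-3.7, 1.3, 14.2]
top 60 area 228.5 ell [448.5 283.5] [10.5 29.7] 22 bb 440 271 17 25 ctr@.03 [-0.0716 -0.2977]
top 60 area 1755.5 ell [425.  254.4] [38.4 68.1] 80 bb 394 236 63 44 ctr@.03 [-0.0014 -0.2407]
top 150 area 99.5 ell [450.3 283.7] [ 5.1 31.2] 22 bb 443 272 14 24 ctr@.03 [-0.0719 -0.3022]
top 150 area 102.0 ell [400.1 253.6] [ 5.4 30.3] 25 bb 394 243 13 28 ctr@.03 [-0.0013 -0.1796]
top 150 area 823.5 ell [438.6 248.3] [26. 48.] 105 bb 412 237 45 30 ctr@.03 [ 0.0144 -0.2742]
scene 60 area 470.5 ell [254.7 287.6] [22.7 29.4] 2 bb 243 269 25 33 ctr@.03 [-0.0313 -0.207 ]
y range if flat lid z.03: 65 mm = 26.6 px
```

The lid is now at z 0.030, so the tin lies flat. I'll drag it to the far back corner to clear the landing spot.

```bash
python3 -m handwheel '0.01 0.02 0.003 0 0 0 1; 0.02 0.06 0.003 0 0 0 1; 0.04 0.11 0.003 0 0 0 1; 0.07 0.17 0.003 0 0 0 1; 0.1 0.23 0.003 0 0 0 1; 0.13 0.29 0.003 0 0 0 1; 0.14 0.33 0.003 0 0 0 1; 0.14 0.33 0.003 0 0 0 1'|grep -E "pos|wrist"; python3 -m handwheel '0 0 -0.3 0 0 0 1; 0 0 -0.5 0 0 0 1; 0.1 -0.5 -0.5 0 0 0 1; 0.2 -1 -0.5 0 0 0 1; 0.2 -1 -0.5 0 0 0 1; 0.2 -1 -0.5 0 0 0 1'|grep -E "pos"; python3 tin.py;python3 go.py .0425 .117 .07
```

```text
tool_pos: [0.5507, -0.2837, 0.0302]
wrist_force: [-0.8, 2.3, 13.8]
tool_pos: [0.5909, -0.0804, 0.127]
top 60 area 521.5 ell [437.1 256.3] [25.4 26.3] 97 bb 424 244 27 26 ctr@.03 [-0.0054 -0.2704]
top 150 area 497.0 ell [437.5 256.1] [24.7 25.7] 108 bb 425 244 26 25 ctr@.03 [-0.0048 -0.2714]
scene 60 area 392.0 ell [241.  306.1] [20.5 24.9] 63 bb 229 296 25 23 ctr@.03 [-0.0034 -0.2748]
scene 150 area 322.5 ell [241.1 304.5] [17.1 24.1] 80 bb 229 296 25 18 ctr@.03 [-0.0078 -0.271 ]
y range if flat lid z.03: 65 mm = 26.6 px
clock 23.2 disp frame [ 0.0357 -0.0532  0.1269] F [ 0.58 -0.88  0.12] rpy [179.91  -0.    -0.3 ]
shift [ 0.035 -0.851  0.283] turn [ 0.0008 -0.      0.0004]
```

```bash
python3 -m handwheel '0.035 -0.3 0 0 0 0 1; 0.035 -0.6 0 0 0 0 1; 0.035 -0.85 0 0 0 0 1; 0.035 -0.85 0.15 0 0 0 1; 0.035 -0.85 0.27 0 0 0 1; 0.035 -0.85 0.28 0 0 0 1; 0.035 -0.85 0.29 0 0 0 1;0.035 -0.85 0.29 0 0 0 1'|grep -E "pos|wrist"; python3 go.py .0425 .117 .064
python3 -m handwheel '0 0 0.01 0 0 0 1; 0 0 0.02 0 0 0 1;0 0 0.025 0 0 0 1;0 0 0.025 0 0 0 1'|grep -E "pos|wrist";python3 go.py .0425 .117 .064
```

```text
tool_pos: [0.6, 0.0852, 0.0696]
wrist_force: [-0.6, 1.3, 0.6]
clock 24.2 disp frame [0.0438 0.1145 0.0696] F [-0.59  1.25  0.64] rpy [ 1.7991e+02 -1.1000e-01 -5.3000e-01]
shift [-0.007 -0.013  0.028] turn [ 0.0008 -0.0009 -0.0016]
tool_pos: [0.5992, 0.086, 0.0643]
wrist_force: [-1.0, -0.2, 4.7]
clock 24.7 disp frame [0.043  0.1152 0.0643] F [-0.96 -0.22  4.71] rpy [ 1.799e+02 -3.000e-02 -4.600e-01]
shift [-0.002 -0.009  0.001] turn [ 0.0008 -0.0002 -0.0009]
```

```bash
python3 -m handwheel '0 0 0.01 0 0 0 1; -0.03 0 0.012 0 0 0 1; -0.09 0 0.013 0 0 0 1; -0.16 0 0.013 0 0 0 1; -0.23 0 0.013 0 0 0 1; -0.3 0 0.013 0 0 0 1; -0.37 0 0.013 0 0 0 1; -0.415 0 0.013 0 0 0 1'|grep -E "pos|wrist"; python3 -m handwheel '0 0.02 0.001 0 0 0 1; 0 0.08 0.001 0 0 0 1; 0 0.16 0.001 0 0 0 1; 0 0.25 0.001 0 0 0 1; 0 0.34 0.001 0 0 0 1; 0 0.43 0.001 0 0 0 1; 0 0.52 0.001 0 0 0 1; 0 0.61 0.001 0 0 0 1'|grep -E "pos|wrist"; python3 go.py -.038 -.13 .064
```

```text
tool_pos: [0.5218, 0.0869, 0.0642]
wrist_force: [5.0, -0.2, 11.1]
tool_pos: [0.5186, -0.0338, 0.0642]
wrist_force: [0.6, 5.4, 16.5]
clock 26.7 disp frame [-0.0369 -0.005   0.0642] F [ 0.57  5.43 16.53] rpy [-179.88   -0.46   -0.57]
shift [-0.003  0.625 -0.   ] turn [-0.0011 -0.004  -0.0019]
```

```bash
python3 -m handwheel '0 0.09 0 0 0 0 1; 0 0.18 0 0 0 0 1; 0 0.27 0 0 0 0 1; 0 0.36 0 0 0 0 1; 0 0.45 0 0 0 0 1; 0 0.54 0 0 0 0 1; 0 0.6 0 0 0 0 1; 0 0.6 0 0 0 0 1'|grep -E "pos|wrist"; python3 -m handwheel '0 0 -0.05 0 0 0 1; 0 -0.1 -0.1 0 0 0 1; 0 -0.36 -0.1 0 0 0 1; 0 -0.36 -0.1 0 0 0 1; 0 -0.36 0 0 0 0 1; 0 -0.36 0.06 0 0 0 1; 0 -0.36 0.06 0 0 0 1'; python3 go.py -.038 -.18 .05
```

```text
tool_pos: [0.5169, -0.1558, 0.0642]
wrist_force: [-0.6, 2.7, 16.1]
clock: 28.58
tool_pos: [0.5138, -0.0832, 0.0481]
tcp_rot: [180.0, 0.1, -0.5]
wrist_force: [0.2, 0.6, 0.0]
width: 0.0005
grasp_force: 0.0
clock 28.575 disp frame [-0.0414 -0.0545  0.0481] F [0.25 0.59 0.01] rpy [ 1.7995e+02  1.5000e-01 -4.8000e-01]
shift [ 0.018  0.628 -0.009] turn [ 0.0004  0.0013 -0.0011]
```

```bash
python3 -m handwheel '0.014 0.08 0 0 0 0 1; 0.014 0.16 0 0 0 0 1; 0.014 0.26 0 0 0 0 1; 0.014 0.38 0 0 0 0 1; 0.014 0.52 0 0 0 0 1; 0.014 0.62 0 0 0 0 1; 0.014 0.62 0 0 0 0 1'|grep -E "pos|wrist"; python3 -m handwheel '0 -0.05 -0.1 0 0 0 1; 0 -0.2 -0.3 0 0 0 1; 0.2 -0.6 -0.3 0 0 0 1; 0.38 -0.7 -0.3 0 0 0 1;0.38 -0.7 -0.3 0 0 0 1'|grep -E "pos|wrist"; python3 go.py .0425 -.039 .07;  python3 tin.py
```

```text
tool_pos: [0.5165, -0.2094, 0.0493]
wrist_force: [0.2, -0.1, -0.6]
tool_pos: [0.596, -0.0643, 0.1091]
wrist_force: [0.1, -0.8, -1.3]
clock 30.075 disp frame [ 0.0407 -0.035   0.1091] F [ 0.09 -0.8  -1.27] rpy [ 1.7997e+02 -1.1000e-01 -1.8000e-01]
shift [0.009 0.02  0.196] turn [ 0.0002 -0.0009  0.0015]
top 60 area 537.0 ell [408.9 271.4] [26.  26.4] 169 bb 396 258 27 27 ctr@.03 [-0.0447 -0.2013]
top 60 area 514.5 ell [437.5 256.1] [25.4 26.1] 123 bb 425 243 27 27 ctr@.03 [-0.0048 -0.2713]
top 150 area 407.0 ell [411.4 271.3] [20.6 25.2] 174 bb 401 259 22 26 ctr@.03 [-0.0442 -0.2074]
top 150 area 496.0 ell [437.7 255.9] [24.6 25.8] 109 bb 425 243 27 26 ctr@.03 [-0.0045 -0.2718]
scene 60 area 392.5 ell [241.  306.1] [20.4 25. ] 62 bb 229 296 25 23 ctr@.03 [-0.0034 -0.2747]
scene 60 area 437.5 ell [252.4 282.2] [23.3 24.2] 123 bb 240 270 26 25 ctr@.03 [-0.0516 -0.199 ]
scene 150 area 318.5 ell [241.  304.6] [17.  24.1] 80 bb 229 296 25 18 ctr@.03 [-0.0077 -0.2713]
scene 150 area 316.5 ell [250.9 280.8] [17.9 22.7] 42 bb 241 270 21 22 ctr@.03 [-0.0585 -0.1987]
y range if flat lid z.03: 65 mm = 26.6 px
```

Tin 2 leans the same way, with its lid at (411,271). I'll apply the same fix: press its trailing edge.

```bash
python3 -m handwheel '-0.2 0.4 0 0 0 0 1; -0.415 0.765 0 0 0 0 1; -0.415 0.765 0 0 0 0 1; -0.415 0.765 0.1 0 0 0 1; -0.415 0.765 0.2 0 0 0 1;-0.415 0.765 0.21 0 0 0 1;-0.415 0.765 0.21 0 0 0 1'|grep -E "pos|wrist"; python3 go.py -.042 -.187 .051
```

```text
tool_pos: [0.5088, -0.2207, 0.0676]
wrist_force: [0.6, -0.0, 0.0]
clock 31.05 disp frame [-0.0455 -0.1919  0.0676] F [ 0.62 -0.05  0.02] rpy [ 1.7991e+02  1.0000e-02 -5.2000e-01]
shift [ 0.017 -0.025  0.083] turn [ 0.0007  0.0001 -0.0015]
```

```bash
python3 -m handwheel '0.01 -0.022 0.02 0 0 0 1; 0.01 -0.022 0.05 0 0 0 1; 0.01 -0.022 0.06 0 0 0 1; 0.01 -0.022 0.07 0 0 0 1; 0.01 -0.022 0.075 0 0 0 1; 0.01 -0.022 0.075 0 0 0 1'|grep -E "pos|wrist";  python3 -m handwheel '0 0 0.01 0 0 0 1; 0 0 0.015 0 0 0 1;0 0 0.015 0 0 0 1'|grep -E "pos|wrist"; python3 go.py -.042 -.187 .031
```

```text
tool_pos: [0.5124, -0.2167, 0.0539]
wrist_force: [-0.9, 0.0, 8.3]
tool_pos: [0.5136, -0.2177, 0.053]
wrist_force: [-2.5, -0.3, 18.7]
clock 32.175 disp frame [-0.0408 -0.189   0.053 ] F [-2.51 -0.3  18.7 ] rpy [179.68  -0.3   -0.44]
shift [-0.007 -0.011  0.11 ] turn [ 0.0028 -0.0026 -0.0008]
```

```bash
python3 -m handwheel '0 0.02 0 0 0 0 1; 0 0.04 0 0 0 0 1; 0 0.06 0 0 0 0 1; 0 0.06 0 0 0 0 1'|grep -E "pos|wrist"
```

```text
tool_pos: [0.5111, -0.2283, 0.0489]
wrist_force: [0.2, -0.5, 0.7]
```

```bash
python3 -m handwheel '0 0 -0.1 0 0 0 1; 0 0 -0.3 0 0 0 1; 0.2 -0.5 -0.3 0 0 0 1; 0.38 -0.75 -0.3 0 0 0 1; 0.38 -0.75 -0.3 0 0 0 1'|grep -E "pos|wrist"; python3 tin.py|grep -v " 60"; python3 go.py -.042 -.187 .065
```

```text
tool_pos: [0.5891, -0.0762, 0.1087]
wrist_force: [0.3, -0.3, 0.7]
top 150 area 421.5 ell [413.6 270.7] [21.2 25.5] 170 bb 403 258 22 26 ctr@.03 [-0.0427 -0.2128]
top 150 area 496.0 ell [437.7 255.9] [24.6 25.8] 109 bb 425 243 27 26 ctr@.03 [-0.0045 -0.2718]
scene 150 area 316.5 ell [241.  304.6] [16.9 23.9] 81 bb 229 296 25 18 ctr@.03 [-0.0076 -0.2713]
scene 150 area 326.5 ell [249.7 282.2] [18.  23.2] 50 bb 239 272 22 21 ctr@.03 [-0.0567 -0.2044]
y range if flat lid z.03: 65 mm = 26.6 px
clock 33.4 disp frame [ 0.0348 -0.0453  0.1085] F [-1.27 -0.45  0.46] rpy [-1.7998e+02 -1.0000e-02 -2.1000e-01]
shift [-0.386  0.707  0.217] turn [-0.0002 -0.0001  0.0012]
```

It moved 5 mm and now stands as tin 1 did before it gave way. I'll press the trailing edge again at the same spot.

```bash
python3 -m handwheel '-0.2 0.4 0 0 0 0 1; -0.385 0.71 0 0 0 0 1; -0.385 0.71 0 0 0 0 1; -0.385 0.71 0.1 0 0 0 1; -0.385 0.71 0.21 0 0 0 1;-0.385 0.71 0.25 0 0 0 1;-0.385 0.71 0.25 0 0 0 1'|grep -E "pos|wrist"; python3 go.py -.042 -.1875 .051
```

```text
tool_pos: [0.5097, -0.22, 0.0588]
wrist_force: [-0.1, -0.3, 0.7]
clock 34.275 disp frame [-0.0446 -0.1912  0.0588] F [-0.08 -0.32  0.65] rpy [ 1.7995e+02  9.0000e-02 -4.9000e-01]
shift [ 0.013 -0.019  0.039] turn [ 0.0004  0.0008 -0.0012]
```

```bash
python3 -m handwheel '0.01 -0.018 0.01 0 0 0 1; 0.01 -0.018 0.02 0 0 0 1; 0.01 -0.018 0.03 0 0 0 1; 0.01 -0.018 0.035 0 0 0 1; 0.01 -0.018 0.035 0 0 0 1'|grep -E "pos|wrist";  python3 -m handwheel '0 0 0.01 0 0 0 1; 0 0 0.015 0 0 0 1;0 0 0.015 0 0 0 1'|grep -E "pos|wrist"; python3 go.py -.042 -.187 .031
```

```text
tool_pos: [0.5123, -0.2162, 0.0522]
wrist_force: [0.7, -0.1, -1.5]
tool_pos: [0.5123, -0.2163, 0.0491]
wrist_force: [-0.3, 0.9, 0.1]
clock 35.275 disp frame [-0.0421 -0.1875  0.0491] F [-0.26  0.88  0.07] rpy [ 1.7993e+02  2.0000e-02 -4.7000e-01]
shift [ 0.    -0.003  0.09 ] turn [ 0.0006  0.0002 -0.0011]
```

```bash
python3 -m handwheel '0 0 0.02 0 0 0 1; 0 0 0.04 0 0 0 1;0 0 0.06 0 0 0 1;0 0 0.07 0 0 0 1;0 0 0.07 0 0 0 1'|grep -E "pos|wrist"; python3 -m handwheel '0 0 0.01 0 0 0 1; 0 0 0.02 0 0 0 1;0 0 0.03 0 0 0 1;0 0 0.03 0 0 0 1'|grep -E "pos|wrist"
```

```text
tool_pos: [0.5123, -0.2163, 0.0351]
wrist_force: [-0.4, 0.9, 0.3]
tool_pos: [0.5125, -0.2164, 0.0302]
wrist_force: [-1.5, 0.5, 7.4]
```

It's flat now, with contact at z 0.030. I'll retreat to the square tin's stall and verify.

```bash
python3 -m handwheel '0 0 -0.2 0 0 0 1; 0 0 -0.35 0 0 0 1; 0.2 -0.5 -0.35 0 0 0 1; 0.425 -0.74 -0.3 0 0 0 1; 0.425 -0.74 -0.2 0 0 0 1; 0.425 -0.74 -0.2 0 0 0 1'|grep -E "pos|wrist"; python3 tin.py|grep -v " 60"; python3 go.py .0425 -.039 .064
```

```text
tool_pos: [0.5987, -0.066, 0.0671]
wrist_force: [-0.8, -0.7, 0.5]
top 150 area 505.0 ell [411.6 271.2] [25.  25.8] 120 bb 399 259 26 26 ctr@.03 [-0.0441 -0.2079]
top 150 area 496.0 ell [437.8 256. ] [24.6 25.8] 110 bb 425 243 27 26 ctr@.03 [-0.0046 -0.272 ]
scene 150 area 316.5 ell [241.  304.6] [16.9 23.9] 81 bb 229 296 25 18 ctr@.03 [-0.0076 -0.2713]
scene 150 area 277.0 ell [251.  284.6] [15.6 22.7] 83 bb 240 277 23 17 ctr@.03 [-0.0468 -0.2075]
y range if flat lid z.03: 65 mm = 26.6 px
clock 37.25 disp frame [ 0.0429 -0.0397  0.0687] F [-0.29  0.05  0.16] rpy [ 1.7989e+02  8.0000e-02 -4.0000e-01]
shift [-0.002 -0.003  0.023] turn [ 0.001   0.0007 -0.0004]
```

Both round tins lie flat in the box. Next is the square tin.

```bash
python3 -m handwheel '0 -0.002 0.01 0 0 0 1; 0 -0.002 0.02 0 0 0 1;0 -0.002 0.03 0 0 0 1;0 -0.002 0.03 0 0 0 1'|grep -E "pos|wrist"; python3 go.py .0425 -.039 .064
```

```text
tool_pos: [0.5985, -0.0697, 0.0643]
wrist_force: [-1.3, -0.0, 5.3]
clock 37.75 disp frame [ 0.0432 -0.0404  0.0643] F [-1.33 -0.    5.32] rpy [ 1.7986e+02 -4.0000e-02 -5.1000e-01]
shift [-0.004 -0.007  0.001] turn [ 0.0012 -0.0003 -0.0014]
```

```bash
python3 -m handwheel '0 0 0.01 0 0 0 1; -0.03 0 0.012 0 0 0 1; -0.09 0 0.013 0 0 0 1; -0.16 0 0.013 0 0 0 1; -0.23 0 0.013 0 0 0 1; -0.3 0 0.013 0 0 0 1; -0.36 0 0.013 0 0 0 1; -0.4 0 0.013 0 0 0 1'|grep -E "pos|wrist"; python3 -m handwheel '0 -0.02 0 0 0 0 1; 0 -0.07 0.001 0 0 0 1; 0 -0.14 0.001 0 0 0 1; 0 -0.21 0.001 0 0 0 1; 0 -0.29 0.001 0 0 0 1; 0 -0.37 0.001 0 0 0 1; 0 -0.44 0.001 0 0 0 1; 0 -0.5 0.001 0 0 0 1'|grep -E "pos|wrist"; python3 go.py -.035 .13 .064
```

```text
tool_pos: [0.5244, -0.0697, 0.0642]
wrist_force: [4.9, 0.7, 10.1]
tool_pos: [0.5239, 0.0289, 0.0641]
wrist_force: [0.1, -6.8, 17.7]
clock 39.75 disp frame [-0.0319  0.0577  0.0641] F [ 0.08 -6.79 17.67] rpy [179.58  -0.59  -0.39]
shift [-0.016 -0.361 -0.002] turn [ 0.0037 -0.0051 -0.0004]
```

```bash
python3 -m handwheel '0 -0.08 -0.001 0 0 0 1; 0 -0.16 -0.001 0 0 0 1; 0 -0.24 -0.001 0 0 0 1; 0 -0.31 -0.001 0 0 0 1; 0 -0.35 -0.001 0 0 0 1; 0 -0.35 -0.001 0 0 0 1'|grep -E "pos|wrist"; python3 -m handwheel '0 0 -0.05 0 0 0 1; 0 0.1 -0.1 0 0 0 1; 0 0.36 -0.1 0 0 0 1; 0 0.36 -0.1 0 0 0 1; 0 0.36 0 0 0 0 1; 0 0.36 0.06 0 0 0 1; 0 0.36 0.06 0 0 0 1'|grep -E "pos|wrist"; python3 go.py -.035 .18 .049; python3 - <<'E'
from go import *
im=camera('top');cv2.imwrite('pics/t6.png',im)
hsv=cv2.cvtColor(im,cv2.COLOR_BGR2HSV)
m=cv2.inRange(hsv,(120,4,130),(180,30,225));m[:235]=0;m[290:]=0;m[:,:258]=0;m[:,320:]=0
for c in cv2.findContours(m,0,1)[0]:
    if cv2.contourArea(c)>80:
        r=cv2.minAreaRect(c);q=ray('top',r[0],.064)[:2]-O;print(r,q@ex,q@ey)
E
```

```text
tool_pos: [0.5242, 0.1004, 0.0642]
wrist_force: [0.2, -5.1, 18.0]
tool_pos: [0.5184, 0.0306, 0.0473]
wrist_force: [-0.3, -0.2, -0.2]
clock 41.375 disp frame [-0.0375  0.0594  0.0473] F [-0.31 -0.21 -0.21] rpy [ 1.7994e+02  1.6000e-01 -4.5000e-01]
shift [ 0.011 -0.603 -0.009] turn [ 0.0005  0.0014 -0.0009]
```

```bash
python3 -m handwheel '0.026 -0.08 -0.006 0 0 0 1; 0.026 -0.16 -0.006 0 0 0 1; 0.026 -0.26 -0.006 0 0 0 1; 0.026 -0.38 -0.006 0 0 0 1; 0.026 -0.52 -0.006 0 0 0 1; 0.026 -0.61 -0.006 0 0 0 1; 0.026 -0.61 -0.006 0 0 0 1'|grep -E "pos|wrist"; python3 -m handwheel '0 0.05 -0.1 0 0 0 1; 0 0.2 -0.3 0 0 0 1; 0 0.5 -0.3 0 0 0 1; 0 1 -0.3 0 0 0 1;0 1 -0.3 0 0 0 1'|grep -E "pos|wrist"; python3 go.py -.033 .19 .065
python3 - <<'E'
from h import *
a=camera('top');b=camera('scene')
A=a[225:300,190:270];B=b[185:260,325:410]
f=lambda i:cv2.resize(i,(390,390),interpolation=cv2.INTER_CUBIC)
cv2.imwrite('pics/c7.png',np.hstack([f(A),f(B)]))
E
```

```text
tool_pos: [0.5256, 0.1535, 0.0495]
wrist_force: [0.1, 0.3, -0.7]
tool_pos: [0.5236, -0.0513, 0.11]
wrist_force: [-0.6, 0.7, 1.0]
clock 42.925 disp frame [-0.0318 -0.0225  0.11  ] F [-0.6   0.68  1.01] rpy [ 1.7984e+02 -2.0000e-02 -5.9000e-01]
shift [-0.011 -1.063  0.222] turn [ 0.0014 -0.0002 -0.0021]
```

View pics/c7.png

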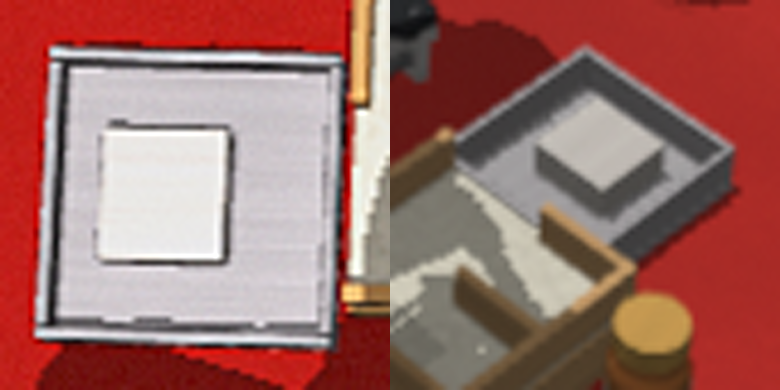

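The square tin lies flat in the middle of the steel tray: top centre at about (165,193) in the left half, and level well below the rim in the right half. It seems to have landed base up, since no lid mark shows. I'll lift clear and take a last look.

```bash
python3 -m handwheel '0 0 -0.3 0 0 0 1; 0 0 -0.5 0 0 0 1; -0.6 0 -0.5 0 0 0 1; -0.6 0 -0.5 0 0 0 1; -0.6 0 -0.5 0 0 0 1; -0.6 0 -0.5 0 0 0 1'|grep -E "clock|pos|wrist"; python3 tin.py|grep "top 150"; python3 - <<'E'
from h import *
cv2.imwrite('pics/fin.png',np.vstack([camera('top')[160:320],camera('scene')[180:350]]))
E
```

```text
clock: 43.78
tool_pos: [0.4048, -0.0467, 0.2102]
wrist_force: [0.2, -0.2, -0.2]
top 150 area 504.0 ell [411.6 271.3] [25.  25.8] 120 bb 399 259 26 26 ctr@.03 [-0.0442 -0.2079]
top 150 area 497.0 ell [437.7 256. ] [24.5 25.9] 110 bb 425 243 27 26 ctr@.03 [-0.0046 -0.2719]
```

View pics/fin.png

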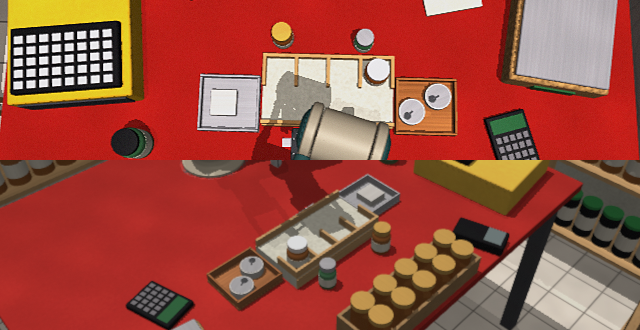

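The last picture shows both round tins flat in the box, at (411,111) and (438,96). The square tin is in the tray at (225,102), the jam jar is still in its stall, and the other objects in view are where they were.

```bash
python3 -c "from workcell import ctrl;print(ctrl.job_done())"
```

```text
the job is handed in; nothing more can be done
None
```

The job is handed in at about 44 s: both round tins lie flat in the wooden box, the square tin lies flat in the steel tray but seems to have landed base up, the jam jar is still in its stall, and lid pushes read no more than about 19 N at the readings taken.

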